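# Slide the toolbox tray home into its notches

## Task

The lid will not go back on the red toolbox because its grey tool tray is riding high on the rails. Push the tray with the fingertips along its rails towards the toolbox's left end (the robot's left) until it drops into the locating notches and sits level, its rim below the rim of the box, then come away. Slide it steadily: do not pick it up or slam it past the notches, keep the tools in it, and leave the other things on the bench alone.

Things in the scene. Friction and masses are not known exactly. Their poses are not given: they have to be found in the camera images.
- toolbox: Open red sheet-steel toolbox, fixed, lid off. Outside 250 mm (own x) by 500 mm (own y) by 190 mm tall, walls 4 mm; origin at the centre of its underside, z up. Own +y points to the robot's left, within 0.5 rad. Inside each long wall runs a steel rail 16 mm wide, top 125 mm above the bench. The well below is open; a cordless drill lies on its floor, 120 mm below the rim.
- seat (a point): Fixed point of the toolbox (its x 0, y +114 mm, 117 mm above the bench), axes as the toolbox's. The tray's origin lies here when the tray is seated.
- wide_notch (a point): Centre of the wide notches' floor, between the two rails: toolbox x 0, y +199 mm, z 117 mm. Each rail has a wide notch here, 52 mm long, 8 mm deep, square-sided. Beyond it 21 mm of rail remain before the end wall.
- narrow_notch (a point): Same for the narrow notches: toolbox x 0, y +24 mm, z 117 mm; 28 mm long, 8 mm deep. Too short for the tray's long glides, which pass over them.
- tray: Grey loose lift-out tray on the rails, 238 mm (own x) by 220 mm (own y), up to 1 kg with contents; axes as the toolbox's, 2 mm play each side. Origin under its centre at the soles of its glides; floor 15 mm, rim 70 mm above it. Origin 125 mm above the bench (rim 5 mm proud of the box) when riding, 117 mm (rim 3 mm below) when dropped in. Starts 90 to 180 mm short of the seat.
- glides (a point): Point of the tray midway between its two leading glides (tray y +85 mm, at their soles). White glides under both sides: the leading pair 44 mm long, the trailing pair 20 mm long at tray y -90 mm. They drop into the wide and narrow notches together, with 4 mm play either way along the rails.
- tray_handle (a point): Middle of the tray's black carrying handle: bar 13 mm thick and 100 mm long along y, on the middle partition, its top level with the rim. Not needed for this job.
- push_edge (a point): Top middle of the outer face of the tray's trailing end wall (tray y -110 mm, at the rim). The wall is upright and flat, 238 mm wide, 3 mm thick, reaching 58 mm down from this point; the toolbox well behind it is empty for at least 65 mm. Axes as the tray's.
- screwdriver: Screwdriver 170 mm long lying in the tray's compartment on the -x side. Origin at its underside.
- tape_measure: Yellow and black tape measure 62 x 36 x 36 mm lying in the tray. Origin at the centre of its underside.
- masking_tape: Roll of blue masking tape, 84 mm diameter, 24 mm high, lying flat in the tray. Origin at the centre of its underside.
- spray_can: Upright spray can, orange sleeve, 66 mm diameter, 190 mm tall, loose on the bench beside the toolbox. Origin at the centre of its underside.
- glue_bottle: Upright white bottle, red cap, 64 mm diameter, 170 mm tall, loose on the bench beside the toolbox. Origin at the centre of its underside.
- screw_jar: Upright glass jar with steel cap, 72 mm diameter, 85 mm tall, loose on the bench beside the toolbox. Origin at the centre of its underside.
- hammer: Hammer lying flat, 260 mm long, loose on the bench beside the toolbox. Origin at the centre of its underside.
- wrench: Wrench lying flat, 200 mm long, loose on the bench beside the toolbox. Origin at the centre of its underside.

How it is judged (in metres and radians):
On the way, in this order (a step that is already met when the one before it is completed fails the run):
1. the tray, still riding on its rails, has been slid to within 60 mm of its seat (y of tray in the frame of toolbox between 0.054 and 0.109 m and z of tray in the frame of toolbox between 0.122 and 0.13 m), for 0.1 s.
2. the tray has dropped into its notches (z of tray in the frame of toolbox below 0.1195 m and y of tray in the frame of toolbox between 0.108 and 0.12 m), for 0.2 s.
At the end, for the whole second after the job is handed in: The tray lies in all its notches: origin within 6 mm of the seat along the rails and within 2.5 mm above it, its rim below the toolbox's rim, level within 0.02 rad, square within 0.04 rad, at rest, with the screwdriver, tape measure and masking tape still in it (all of step 2 and z of tray in the frame of toolbox above 0.112 m and z of push_edge in the frame of toolbox below 0.1895 m and angle between tray's own z axis and vertical below 0.02 rad and angle between the y axis of tray and the y axis of toolbox, either way round below 0.04 rad and linear speed of tray below 0.01 m/s and horizontal distance between each of screwdriver, tape_measure, masking_tape and tray below 0.125 m); the robot touches nothing.
It fails at once if the tray was lifted more than 10 mm off its rails or tipped more than 0.12 rad (z of tray in the frame of toolbox above 0.135 m or angle between tray's own z axis and vertical above 0.12 rad).
It fails at once if the tray was shoved faster than 0.6 m/s or slammed more than 12 mm past its seat (linear speed of tray above 0.6 m/s or y of tray in the frame of toolbox above 0.126 m).
It fails at once if something in the tray was lifted or thrown out (z of any of screwdriver, tape_measure, masking_tape in the frame of tray above 0.05 m).
It fails at once if something on the bench was moved more than 20 mm (distance of any of spray_can, glue_bottle, screw_jar, hammer, wrench from where it was at the start of the episode above 0.02 m).
It also fails if it takes over 38 s, if anything falls off the work surface, if the arm or the gripper's body presses on something with over 40 N, if the wrist force passes 120 N, or if a joint passes its speed limit or range.

## Robot

A 6-joint arm with a two-finger parallel gripper is mounted at the origin on the work surface. World frame = base frame: x ahead of the robot, y to its left, z up, the work surface at z = 0. Lengths are in m, angles in degrees, forces in N, time in s.
With the tool pointing down it reaches from about 0.3 to 0.75 m from the base axis. Payload 8.5 kg.
Tool frame: the origin (TCP) lies at the very end of the fingers, on their centre line; the grasp point (between the pads) lies 19 mm behind it (env.grasp_offset is the distance from the TCP to the grasp point, in m); y points along the fingers, z is the direction in which the jaws open and shut, and the axes are right-handed (so a half turn about y gives the same grasp; the last joint's range is limited). The gripper opens to 85 mm and grips with 20 to 120 N. Pads are 22 mm wide; open, the fingers measure 114 mm over their backs; the gripper's body (76 mm by 85 mm) begins 54 mm behind the grasp point. The pads swing forward as they close: fully open they stand 13 mm farther back than shut.
Start: joints at [-78.455, 21.807, 74.336, -0, 83.858, -12.336], TCP at [0.223, -0.503, 0.231] pointing down, gripper open.
Joint ranges: [-178.18, 178.18], [-50.72, 133.34], [12.68, 142.11], [-81.47, 261.47], [9.98, 163.14], [-165.26, 165.26]. Speed limits (degrees/s): [136.94, 136.94, 180, 180, 180, 180].

## Interface

Orientations are given as a 3x3 rotation matrix whose columns are the frame's x, y, z axes.
In Python, from rig import env gives the robot as it stands. The module is installed in compiled form; this text tells all that it offers.
- The arm moves only by the shell command python3 -m pendant 'ROWS' [FORCE]. ROWS is JSON, a list of rows, each a list of 3 entries, a list of its own where there are three numbers: the shift along the world's x, y, z as a fraction of full scale, then the turn about the world's z as a fraction of full scale, then the opening, from 0 (shut) to 1 (fully open). A call has 1 to 12 rows; each row shifts and turns the commanded pose from where the row before left it; what a row does not reach is not made up. Full scale, the value 1, is 30 mm for a shift and 5 degrees for a turn. A row lasts 1/12 s, in which the tool goes at most 41.7 mm and 7.16 degrees, less where a joint would pass 70% of its speed; a pose out of reach is approached as far as the arm can. A call with a number of a shift or a turn outside -1 to 1 is refused whole. A call with a gripper value outside its range is refused whole. The fingers move at their own pace and stop on an object; FORCE is the grip in N (left out, the last holds). Time passes only in rows, so rows that do not move let the fingers close. It gives the time, the measured TCP pose, the force and the opening at its end, in the units of the state.
- env.observe(): the state, without advancing time (a new reading comes with each control period).
- env.get_image(name): name is "scene" or "top"; returns (picture, depth): 384x512x3 uint8, red, green, blue; 384x512 float32, m along the optical axis (not along the pixel's ray), 0 where there is no reading.
- env.camera_model(name): a dict with "camera_matrix" (3x3 intrinsics, pixels), "R" (3x3) and "t" (3): a world point X has camera coordinates R X + t. Camera axes: x right, y down, z forward; pixel columns grow to the right and rows downward; lengths in m; the calibration is good to about 2 mm. A picture is of the moment at which its call begins. camera_model takes no time and is no camera call.
- env.close_job(): hands the job in, once; it reports no verdict.
The state is a dict: "time_s": time; "q": joint angles; "qvel": joint speeds; "joint_efforts": joint torques, N m; "position": TCP position; "tool_rot": TCP orientation; "ft_force": force on the tool from outside, world axes, zero at the start; "wrist_torque": the same for the moment, N m; "grip_width": finger opening in m.
Only numpy, scipy, OpenCV 4.12 (cv2) and the standard library are available. Lean on these libraries where they do the work, as an engineer would, in place of code of your own. Each camera call takes 0.05 s, during which the arm holds its last target.

## Working session

There is one attempt and no reset: what is moved stays moved. The work goes in short steps, Python scripts to look and compute and a shell command to move; the robot and the scene stay as the last step left them, time stands still between calls to the robot, and variables do not carry over. Pictures are saved under pics/ and viewed, and the job is handed in when it is done.

```bash
mkdir -p pics; python3 - <<'E'
from rig import env
import cv2,numpy as np
for n in("scene","top"):
    im,d=env.get_image(n); cv2.imwrite(f"pics/{n}0.png",im[:,:,::-1]); np.savez(f"{n}0.npz",im=im,d=d)
    m=env.camera_model(n); print(n,m)
o=env.observe();print(o)
E
```

```text
scene {'camera_matrix': array([[365.09640507,   0.        , 260.00080536],
       [  0.        , 365.09640507, 194.25770258],
       [  0.        ,   0.        ,   1.        ]]), 'R': array([[-0.86485156,  0.50200959,  0.00426033],
       [ 0.39376781,  0.68359017, -0.61453348],
       [-0.31141402, -0.52980265, -0.78887924]]), 't': array([ 0.45263198, -0.15708335,  1.39982789])}
top {'camera_matrix': array([[373.56373032,   0.        , 253.40912493],
       [  0.        , 373.56373032, 192.73200542],
       [  0.        ,   0.        ,   1.        ]]), 'R': array([[ 0.02404491, -0.9995527 ,  0.01778328],
       [-0.99675008, -0.02533794, -0.07646747],
       [ 0.07688386, -0.01588683, -0.99691348]]), 't': array([-0.0141392 ,  0.54706252,  1.48661242])}
{'time_s': 0.1, 'q': array([-7.84567903e+01,  2.18392031e+01,  7.43782848e+01,  1.55948953e-04,
        8.38592951e+01, -1.23368615e+01]), 'qvel': array([ 0.02042067, -0.30978327, -0.15121815,  0.02797144,  0.01395906,
        0.00429283]), 'joint_efforts': array([ 3.77550823e-03, -4.49219477e+01, -2.31657100e+01, -1.59200540e-04,
        3.62520586e-03,  1.28230644e-05]), 'position': array([ 0.22258937, -0.50266433,  0.23076661]), 'tool_rot': array([[-9.14394975e-01, -2.65514806e-04,  4.04823121e-01],
       [-4.04823105e-01,  1.31355162e-03, -9.14394077e-01],
       [-2.88970900e-04, -9.99999102e-01, -1.30859153e-03]]), 'ft_force': array([-0.27848266,  0.05924726,  0.09367454]), 'wrist_torque': array([ 0.04637623, -0.01219647, -0.03980126]), 'grip_width': 0.08557363911558498}
```

View pics/top0.png

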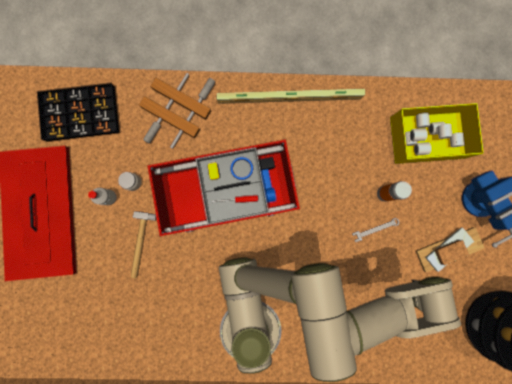

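View pics/scene0.png

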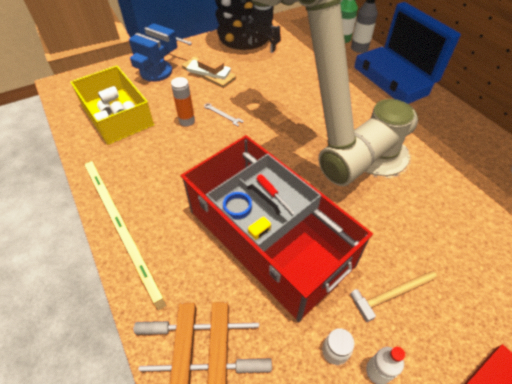

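The top view shows the box at px (150–300, 142–235), with the grey tray at about cols 198–268. The well behind it, on the right, has the drill's blue handle at (268,180). The spray can is at (397,190) and the wrench at (377,230), both to the right of the box. Next I'll measure the box and tray.

```bash
cat > h.py <<'E'
import numpy as np,cv2
def ray(m,px,z):
    K=m["camera_matrix"];R=m["R"];t=m["t"]; px=np.atleast_2d(px).astype(float)
    d=np.c_[(px[:,0]-K[0,2])/K[0,0],(px[:,1]-K[1,2])/K[1,1],np.ones(len(px))]@R
    c=-R.T@t; return c+d*((z-c[2])/d[:,2])[:,None]
def cloud(m,d):
    v,u=np.mgrid[:d.shape[0],:d.shape[1]];K=m["camera_matrix"]
    P=np.stack([(u-K[0,2])/K[0,0]*d,(v-K[1,2])/K[1,1]*d,d],-1)
    return (P-m["t"])@m["R"]
E
python3 - <<'E'
from h import *; from rig import env
m=env.camera_model("top");f=np.load("top0.npz");im,d=f["im"],f["d"]
P=cloud(m,d);hsv=cv2.cvtColor(im,cv2.COLOR_RGB2HSV)
red=((hsv[...,0]<8)|(hsv[...,0]>172))&(hsv[...,1]>120)&(hsv[...,2]>60)
roi=np.zeros(d.shape,bool);roi[130:245,140:310]=1
b=roi&(P[...,2]>0.17)&(P[...,2]<0.215)
print(b.sum(),np.percentile(P[b][:,2],[5,50,95]))
mk=(roi&red).astype(np.uint8)
n,l,s,c=cv2.connectedComponentsWithStats(mk);print(s[1:][s[1:,4]>50])
# box rect: red or tall
mk=((roi&(P[...,2]>0.10))|(roi&red)).astype(np.uint8)
mk=cv2.morphologyEx(mk,cv2.MORPH_CLOSE,np.ones((9,9)));
cs,_=cv2.findContours(mk,cv2.RETR_EXTERNAL,cv2.CHAIN_APPROX_NONE);cc=max(cs,key=cv2.contourArea)
r=cv2.minAreaRect(ray(m,cc[:,0],0.19)[:,:2].astype(np.float32));print("box outline@0.19",r)
tall=P[roi&red&(P[...,2]>0.18)&(P[...,2]<0.2)][:,:2].astype(np.float32);print("cloud rim",len(tall),cv2.minAreaRect(tall))
# tray
g=(roi&(hsv[...,1]<70)&(P[...,2]>0.12)&(P[...,2]<0.21)).astype(np.uint8)
n,l,s,c=cv2.connectedComponentsWithStats(g);print(s[1:][s[1:,4]>50])
k=1+np.argmax(s[1:,4]);g=l==k
z=P[...,2];print("tray z hist",np.histogram(z[g],bins=np.arange(.12,.215,.005)))
big=cv2.resize(im[130:250,140:310],None,fx=4.5,fy=4.5,interpolation=cv2.INTER_CUBIC);cv2.imwrite("pics/crop0.png",big[:,:,::-1])
zz=np.clip((z[130:250,140:310])/.22*255,0,255).astype(np.uint8);cv2.imwrite("pics/z0.png",cv2.applyColorMap(cv2.resize(zz,None,fx=4.5,fy=4.5,interpolation=0),cv2.COLORMAP_JET))
E
```

```text
1918 [0.17318684 0.18890769 0.1960193 ]
[[ 148  140  152   96 2340]
 [ 161  168   46   59 2045]
 [ 235  195   23    8  142]]
box outline@0.19 ((0.5503896474838257, 0.11718784272670746), (0.31345370411872864, 0.5517644882202148), 18.795806884765625)
cloud rim 1063 ((0.5532870292663574, 0.11131471395492554), (0.25936800241470337, 0.5103041529655457), 12.408651351928711)
[[ 174  144  121   84 3588]
 [ 233  160   18   17  238]]
tray z hist (array([ 197,  170,  140, 1268, 1119,  104,   57,   51,   33,   42,   36,
         40,   39,   48,  154,   84,    6,    0]), array([0.12 , 0.125, 0.13 , 0.135, 0.14 , 0.145, 0.15 , 0.155, 0.16 ,
       0.165, 0.17 , 0.175, 0.18 , 0.185, 0.19 , 0.195, 0.2  , 0.205,
       0.21 ]))
```

View pics/crop0.png

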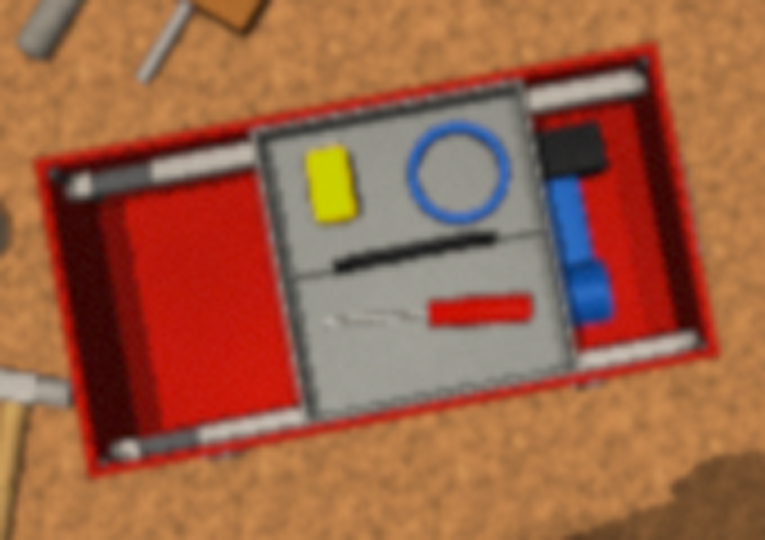

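View pics/z0.png

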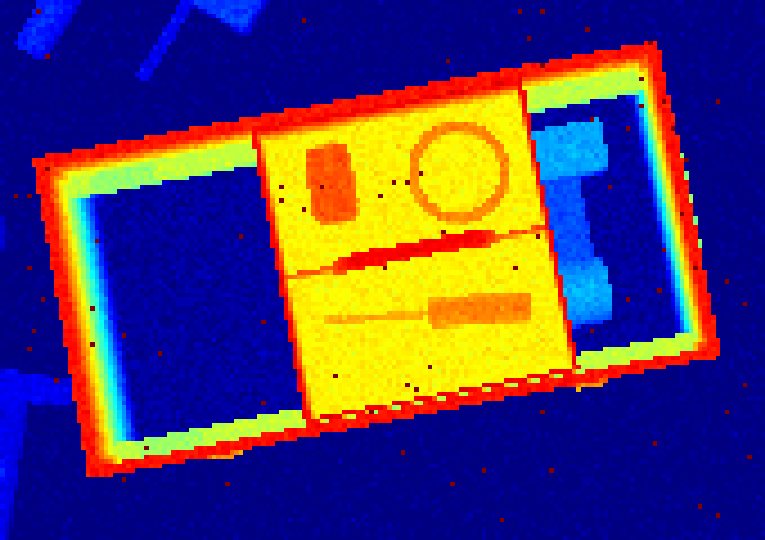

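```bash
python3 - <<'E'
from h import *; from rig import env
m=env.camera_model("top");f=np.load("top0.npz");im,d=f["im"],f["d"]
c=lambda a:(np.array(a,float)+.5)/4.5-.5+[140,130]
Q=ray(m,c([(37,160),(655,43),(719,355),(88,477)]),.19)[:,:2];print(Q.round(4))
print("sides",[np.linalg.norm(Q[i]-Q[(i+1)%4]).round(4) for i in range(4)])
y=(Q[0]-Q[1])+(Q[3]-Q[2]);ang=np.arctan2(-y[0],y[1]);x=(Q[0]-Q[3])+(Q[1]-Q[2]);a2=np.arctan2(x[1],x[0]);print(np.degrees([ang,a2]),"centre",Q.mean(0))
P=cloud(m,d);rect=cv2.minAreaRect(P[(P[...,2]>.18)&(P[...,2]<.2)&(P[...,0]>.3)&(P[...,1]>-.2)&(P[...,1]<.42)][:,:2].astype(np.float32));print(rect)
th=ang;C=Q.mean(0);A=np.array([[np.cos(th),-np.sin(th)],[np.sin(th),np.cos(th)]])
L=lambda p:(p[:,:2]-C)@A
T=ray(m,c([(526,85),(577,372)]),.195);print("trailing rim in box",L(T).round(4))
T=ray(m,c([(252,131),(309,420)]),.195);print("leading",L(T).round(4))
# depth based tray edges
pl=L(P.reshape(-1,3));z=P[...,2].ravel();s=(abs(pl[:,0])<.1)&(z>.187)&(z<.205)&(abs(pl[:,1])<.22)
h=np.histogram(pl[s,1],np.arange(-.22,.22,.004));print([(round(e,3),n) for n,e in zip(*h) if n>4])
for nm,u in(("spray",(400,190)),):print(nm,ray(m,[u],.19),L(ray(m,[u],.19)))
s=(abs(pl[:,0])<.1)&(pl[:,1]<-.09)&(pl[:,1]>-.235)&(z>.015)&(z<.12);print("drill z",np.percentile(z[s],99))
# where to stand: jaw centre 45mm behind the rim
E
```

```text
[[ 0.6237  0.3829]
 [ 0.732  -0.1084]
 [ 0.4818 -0.1638]
 [ 0.3738  0.3316]]
sides [np.float64(0.5031), np.float64(0.2562), np.float64(0.507), np.float64(0.2551)]
[12.36989965 12.0417308 ] centre [0.55280744 0.11054836]
((0.5539377927780151, 0.11110831797122955), (0.2605803310871124, 0.5109115839004517), 12.391586303710938)
trailing rim in box [[ 0.113  -0.1432]
 [-0.1199 -0.1389]]
leading [[ 0.1175  0.0783]
 [-0.1168  0.0755]]
[(np.float64(-0.144), np.int64(7)), (np.float64(-0.14), np.int64(45)), (np.float64(-0.084), np.int64(5)), (np.float64(-0.08), np.int64(5)), (np.float64(-0.064), np.int64(5)), (np.float64(-0.044), np.int64(5)), (np.float64(-0.02), np.int64(5)), (np.float64(-0.004), np.int64(5)), (np.float64(0.0), np.int64(5)), (np.float64(0.012), np.int64(5)), (np.float64(0.076), np.int64(61))]
spray [[ 0.55755357 -0.52673122  0.19      ]] [[-0.13188349 -0.62350183]]
drill z 0.07046984514810083
```

Box: yaw 12.3°, centre (0.5535, 0.111). The tray's trailing face is at box y ≈ -0.141, so the travel is about 146 mm. I'll approach the point behind the wall, keeping high and with the jaws along the box's x.

```bash
python3 -m pendant '[[[0.4,0.5,0.5],0.8,0.5],[[0.7,0.8,0.5],0.87,0.5],[[0.7,0.8,0.5],0.87,0.5],[[0.7,0.8,0],0.87,0.5],[[0.7,0.8,0],0.87,0.5],[[0.7,0.8,0],0.87,0.5],[[0.7,0.8,0],0.87,0.5],[[0.7,0.8,0],0.87,0.5],[[0.7,0.8,0],0.87,0.5],[[0.7,0.8,0],0.87,0.5],[[0.7,0.8,0],0.87,0.5],[[0.7,0.8,0],0.87,0.5]]' 30; python3 -m pendant '[[[0.7,0.8,0],0.87,0.5],[[0.7,0.8,0],0.87,0.5],[[0.7,0.8,0],0.87,0.5],[[0.7,0.8,0],0.87,0.5],[[0.7,0.8,0],0.87,0.5],[[0.4,0.8,0],0.87,0.5],[[0,0,0],0,0.5],[[0,0,0],0,0.5],[[0,0,0],0,0.5]]'
```

```text
time_s: 1.1
position: [0.4664, -0.2224, 0.2761]
tool_rot: [[-0.243, -0.001, 0.97], [-0.97, 0.0, -0.243], [-0.0, -1.0, -0.001]]
ft_force: [0.7, -1.2, -0.1]
grip_width: 0.0427
time_s: 1.85
position: [0.5824, -0.0802, 0.276]
tool_rot: [[0.204, -0.001, 0.979], [-0.979, -0.0, 0.204], [-0.0, -1.0, -0.001]]
ft_force: [0.4, -0.3, -0.9]
grip_width: 0.0424
```

```bash
python3 -m pendant '[[[0.37,0.25,0],0.1,0.5],[[0,0,-0.5],0,0.5],[[0,0,-0.6],0,0.5],[[0,0,-0.3],0,0.5],[[0,0,0],0,0.5],[[0,0,0],0,0.5]]'; python3 - <<'E'
from rig import env;import cv2
for n in("top","scene"):
    im,d=env.get_image(n);cv2.imwrite(f"pics/{n}1.png",cv2.resize(im,None,fx=1.5,fy=1.5)[:,:,::-1])
E
```

```text
time_s: 2.35
position: [0.5935, -0.0731, 0.2346]
tool_rot: [[0.212, -0.0, 0.977], [-0.977, 0.0, 0.212], [-0.0, -1.0, -0.0]]
ft_force: [0.3, 0.0, 1.1]
grip_width: 0.0427
```

View pics/scene1.png

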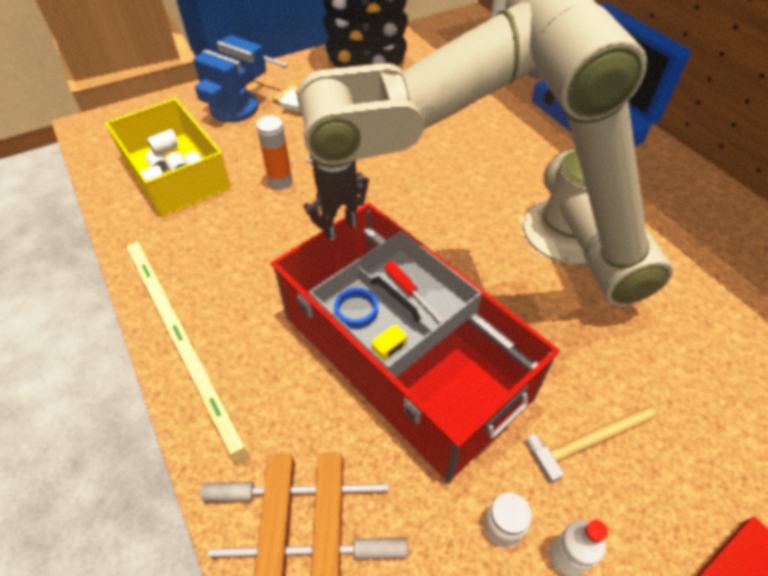

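View pics/top1.png

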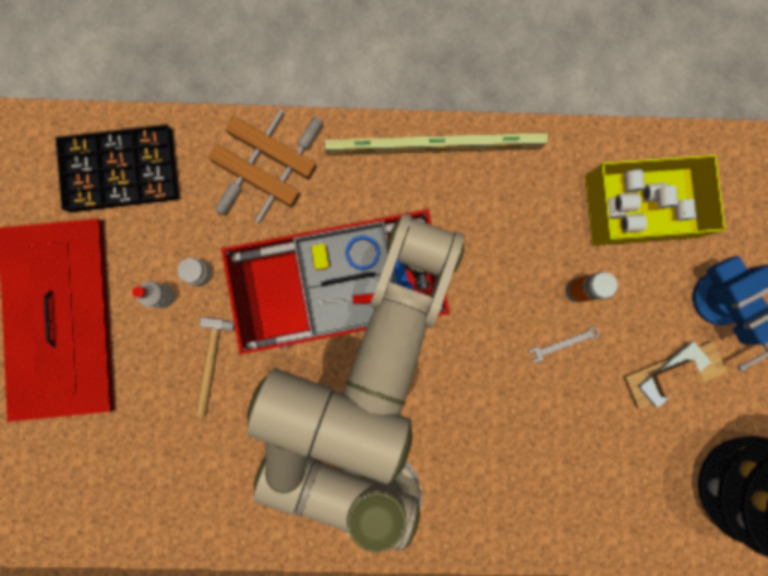

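The fingers hover at scene px (340,225), over the free gap behind the tray. I'll descend and creep to contact.

```bash
python3 -m pendant '[[[0,0,-0.4],0,0.5],[[0,0,-0.5],0,0.5],[[0,0,-0.5],0,0.5],[[0,0,-0.5],0,0.5],[[0,0,-0.5],0,0.5],[[0,0,-0.35],0,0.5],[[0,0,0],0,0.5],[[0,0,0],0,0.5]]'; python3 -m pendant '[[[-0.064,0.293,0],0,0.5],[[-0.064,0.293,0],0,0.5],[[-0.043,0.195,0],0,0.5],[[-0.021,0.098,0],0,0.5],[[-0.021,0.098,0],0,0.5],[[-0.021,0.098,0],0,0.5],[[0,0,0],0,0.5]]';python3 -m pendant '[[[-0.021,0.098,0],0,0.5],[[-0.021,0.098,0],0,0.5],[[-0.021,0.098,0],0,0.5],[[0,0,0],0,0.5]]'
```

```text
time_s: 3.12
position: [0.594, -0.0725, 0.1524]
tool_rot: [[0.213, 0.0, 0.977], [-0.977, -0.0, 0.213], [0.0, -1.0, 0.0]]
ft_force: [0.4, -0.4, 0.7]
grip_width: 0.0428
time_s: 3.7
position: [0.5867, -0.0396, 0.1519]
tool_rot: [[0.214, 0.0, 0.977], [-0.977, 0.0, 0.214], [-0.0, -1.0, 0.0]]
ft_force: [0.3, 0.3, 0.6]
grip_width: 0.0423
time_s: 4.03
position: [0.5849, -0.0312, 0.1519]
tool_rot: [[0.214, 0.0, 0.977], [-0.977, -0.0, 0.214], [0.0, -1.0, 0.0]]
ft_force: [1.0, -1.0, -0.7]
grip_width: 0.043
```

```bash
python3 -m pendant '[[[-0.021,0.098,0],0,0.5],[[-0.021,0.098,0],0,0.5],[[-0.021,0.098,0],0,0.5],[[-0.021,0.098,0],0,0.5],[[-0.021,0.098,0],0,0.5],[[-0.021,0.098,0],0,0.5],[[-0.021,0.098,0],0,0.5],[[-0.021,0.098,0],0,0.5]]'; cat > look.py <<'E'
import sys
from h import *; from rig import env
k=sys.argv[1];m=env.camera_model("top");im,d=env.get_image("top")
C=np.array([.5535,.111]);th=np.radians(12.3);A=np.array([[np.cos(th),-np.sin(th)],[np.sin(th),np.cos(th)]])
P=cloud(m,d).reshape(-1,3);pl=(P[:,:2]-C)@A;z=P[:,2]
s=(pl[:,0]>-.1)&(pl[:,0]<.1)&(z>.18)&(z<.205)&(abs(pl[:,1])<.235)
h=np.histogram(pl[s,1],np.arange(-.22,.24,.004));print([(round(float(e),3),int(n)) for n,e in zip(*h) if n>12])
e0=h[1][np.argmax(h[0]*(h[1][:-1]>.04))]
for a,b in((-.1,0),(0,.1)):
    q=s&(abs(pl[:,1]-e0-.002)<.006)&(pl[:,0]>a)&(pl[:,0]<b);print("lead",a,pl[q,1].mean().round(4),np.median(z[q]).round(4),q.sum())
q=(abs(pl[:,0])<.1)&(pl[:,1]<e0-.015)&(pl[:,1]>e0-.1)&(z>.12)&(z<.15);print("floor z",np.median(z[q]).round(4))
o=env.observe();print("tcp box",((o["position"][:2]-C)@A).round(4),o["position"][2].round(4),o["ft_force"].round(1),o["time_s"])
cv2.imwrite(f"pics/t{k}.png",cv2.resize(im[130:250,140:310],None,fx=4.5,fy=4.5,interpolation=cv2.INTER_CUBIC)[:,:,::-1])
E
python3 look.py 2
```

```text
time_s: 4.7
position: [0.5797, -0.0075, 0.1518]
tool_rot: [[0.214, -0.0, 0.977], [-0.977, -0.0, 0.214], [0.0, -1.0, -0.0]]
ft_force: [0.6, -4.0, -0.0]
grip_width: 0.0427
[(0.104, 52), (0.108, 24)]
lead -0.1 0.1073 0.1936 39
lead 0 0.1077 0.1926 37
floor z 0.14
tcp box [ 0.0004 -0.1208] 0.1519 [ 1.  -2.2 -0.5] 4.75
```

View pics/t2.png

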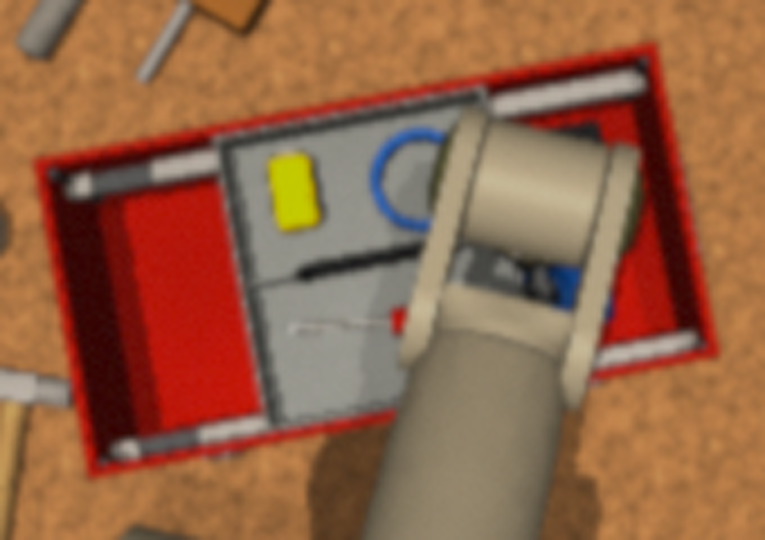

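The tray slides square (both leading corners at 0.107) at about 2–4 N, with the tray at y ≈ 0.00. I'll keep the same steady speed.

```bash
python3 -m pendant '[[[-0.021,0.098,0],0,0.5],[[-0.021,0.098,0],0,0.5],[[-0.021,0.098,0],0,0.5],[[-0.021,0.098,0],0,0.5],[[-0.021,0.098,0],0,0.5],[[-0.021,0.098,0],0,0.5],[[-0.021,0.098,0],0,0.5],[[-0.021,0.098,0],0,0.5],[[-0.021,0.098,0],0,0.5],[[-0.021,0.098,0],0,0.5],[[-0.021,0.098,0],0,0.5],[[-0.021,0.098,0],0,0.5]]';python3 -m pendant '[[[-0.021,0.098,0],0,0.5],[[-0.021,0.098,0],0,0.5],[[-0.021,0.098,0],0,0.5],[[-0.021,0.098,0],0,0.5],[[-0.021,0.098,0],0,0.5],[[-0.021,0.098,0],0,0.5],[[-0.021,0.098,0],0,0.5],[[-0.021,0.098,0],0,0.5],[[-0.021,0.098,0],0,0.5],[[-0.021,0.098,0],0,0.5],[[-0.021,0.098,0],0,0.5],[[-0.021,0.098,0],0,0.5]]'
python3 look.py 3
```

```text
time_s: 5.75
position: [0.5722, 0.0277, 0.1518]
tool_rot: [[0.214, 0.0, 0.977], [-0.977, -0.0, 0.214], [0.0, -1.0, 0.0]]
ft_force: [1.6, -3.7, 0.8]
grip_width: 0.0427
time_s: 6.75
position: [0.5646, 0.063, 0.1518]
tool_rot: [[0.214, -0.0, 0.977], [-0.977, -0.0, 0.214], [0.0, -1.0, -0.0]]
ft_force: [0.7, -4.9, 0.7]
grip_width: 0.043
[(0.176, 60), (0.18, 30)]
lead -0.1 0.1792 0.1929 46
lead 0 0.1798 0.1922 44
floor z 0.1396
tcp box [ 0.0006 -0.0487] 0.1518 [ 0.9 -2.6  0.5] 6.8
```

View pics/t3.png

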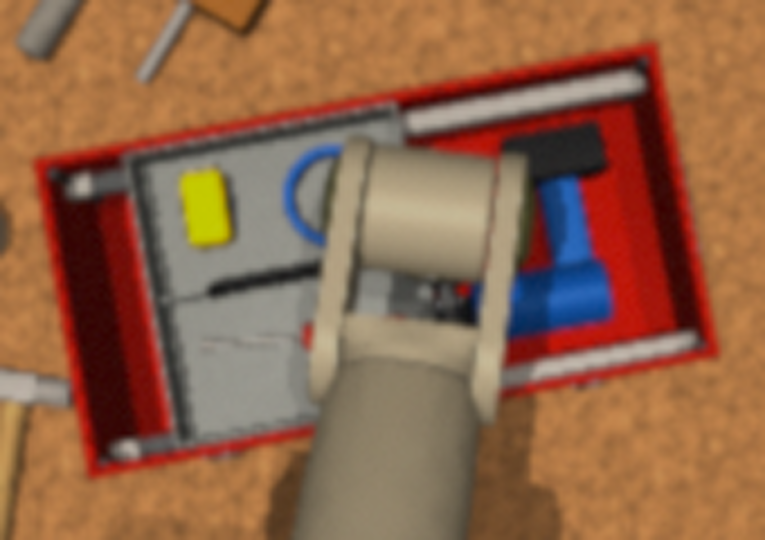

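```bash
python3 -m pendant '[[[-0.014,0.065,0],0,0.5],[[-0.014,0.065,0],0,0.5],[[-0.014,0.065,0],0,0.5],[[-0.014,0.065,0],0,0.5],[[-0.014,0.065,0],0,0.5],[[-0.014,0.065,0],0,0.5],[[-0.014,0.065,0],0,0.5],[[-0.014,0.065,0],0,0.5],[[-0.014,0.065,0],0,0.5],[[-0.014,0.065,0],0,0.5],[[-0.014,0.065,0],0,0.5],[[-0.014,0.065,0],0,0.5]]';python3 -m pendant '[[[-0.011,0.049,0],0,0.5],[[-0.011,0.049,0],0,0.5],[[-0.011,0.049,0],0,0.5],[[-0.011,0.049,0],0,0.5],[[-0.011,0.049,0],0,0.5],[[-0.011,0.049,0],0,0.5]]'
python3 look.py 4
```

```text
time_s: 7.8
position: [0.5596, 0.0864, 0.1518]
tool_rot: [[0.214, 0.0, 0.977], [-0.977, 0.0, 0.214], [-0.0, -1.0, 0.0]]
ft_force: [0.1, -4.8, 1.9]
grip_width: 0.0426
time_s: 8.3
position: [0.5576, 0.0951, 0.1518]
tool_rot: [[0.213, 0.0, 0.977], [-0.977, -0.0, 0.213], [0.0, -1.0, 0.0]]
ft_force: [0.1, -4.3, 0.9]
grip_width: 0.0424
[(0.208, 54), (0.212, 42)]
lead -0.1 0.2121 0.1923 48
lead 0 0.2122 0.1926 48
floor z 0.1398
tcp box [ 0.0007 -0.0162] 0.1518 [ 1.5 -3.1 -0.2] 8.35
```

```bash
python3 -m pendant '[[[-0.007,0.033,0],0,0.5],[[-0.007,0.033,0],0,0.5],[[-0.007,0.033,0],0,0.5],[[-0.007,0.033,0],0,0.5],[[-0.007,0.033,0],0,0.5],[[-0.007,0.033,0],0,0.5]]'
python3 look.py 5;  python3 -m pendant '[[[-0.007,0.033,0],0,0.5],[[-0.007,0.033,0],0,0.5],[[0,0,0],0,0.5]]'
python3 look.py 6
```

```text
time_s: 8.85
position: [0.5561, 0.1016, 0.1516]
tool_rot: [[0.214, -0.001, 0.977], [-0.977, 0.001, 0.214], [-0.001, -1.0, -0.001]]
ft_force: [-0.6, 0.4, -0.4]
grip_width: 0.0425
[(0.216, 64)]
lead -0.1 0.2183 0.1856 36
lead 0 0.2183 0.1853 34
floor z 0.1318
tcp box [ 0.0005 -0.0097] 0.1516 [-0.9  0.5 -0.5] 8.9
time_s: 9.15
position: [0.5558, 0.103, 0.1516]
tool_rot: [[0.214, -0.0, 0.977], [-0.977, 0.0, 0.214], [-0.0, -1.0, -0.0]]
ft_force: [1.3, -2.1, -1.2]
grip_width: 0.0427
[(0.216, 41), (0.22, 25)]
lead -0.1 0.2197 0.1863 33
lead 0 0.2195 0.1864 33
floor z 0.132
tcp box [ 0.0006 -0.0083] 0.1516 [ 0.5 -1.6 -1.5] 9.2
```

It has dropped: floor and rim are 8 mm lower, level on both sides, at y ≈ 0.111. I'll back off, raise and check.

```bash
python3 -m pendant '[[[0.02,-0.1,0],0,0.5],[[0.064,-0.293,0],0,0.5],[[0.064,-0.293,0],0,0.5],[[0.064,-0.293,0],0,0.5],[[0.064,-0.293,0],0,0.5],[[0,0,0],0,0.5],[[0,0,0.4],0,0.5],[[0,0,0.8],0,0.5],[[0,0,0.8],0,0.5],[[0,0,0.8],0,0.5],[[0,0,0.8],0,0.5],[[0,0,0.8],0,0.5]]'; python3 -m pendant '[[[0,-0.5,0.4],0,0.5],[[0,-0.9,0],0,0.5],[[0,-0.9,0],0,0.5],[[0,-0.9,0],0,0.5],[[0,-0.9,0],0,0.5],[[0,-0.9,0],0,0.5],[[0,-0.9,0],0,0.5],[[0,-0.9,0],0,0.5],[[0,-0.6,0],0,0.5],[[0,0,0],0,0.5],[[0,0,0],0,0.5],[[0,0,0],0,0.5]]'
python3 look.py 7
python3 - <<'E'
from rig import env;import cv2
im,d=env.get_image("top");cv2.imwrite("pics/top8.png",cv2.resize(im,None,fx=1.5,fy=1.5)[:,:,::-1])
E
```

```text
time_s: 10.2
position: [0.564, 0.0647, 0.2851]
tool_rot: [[0.213, -0.0, 0.977], [-0.977, 0.0, 0.213], [-0.0, -1.0, -0.0]]
ft_force: [0.9, -0.1, -0.0]
grip_width: 0.0427
time_s: 11.2
position: [0.5642, -0.1565, 0.2958]
tool_rot: [[0.214, -0.0, 0.977], [-0.977, 0.0, 0.214], [-0.0, -1.0, 0.0]]
ft_force: [-0.2, 0.4, -0.2]
grip_width: 0.0426
[(0.0, 39), (0.216, 42), (0.22, 25)]
lead -0.1 0.2199 0.185 34
lead 0 0.2197 0.1853 33
floor z 0.132
tcp box [-0.0464 -0.2634] 0.296 [-0.6  0.5  0.3] 11.25
```

View pics/t7.png

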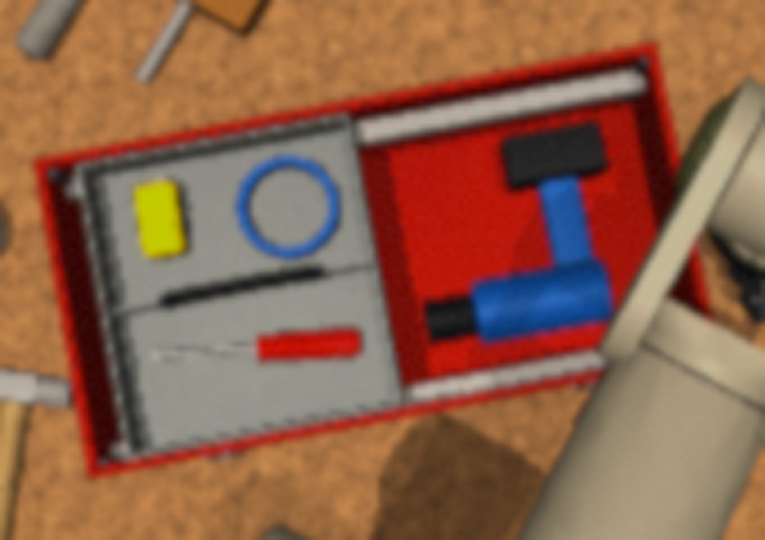

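View pics/top8.png

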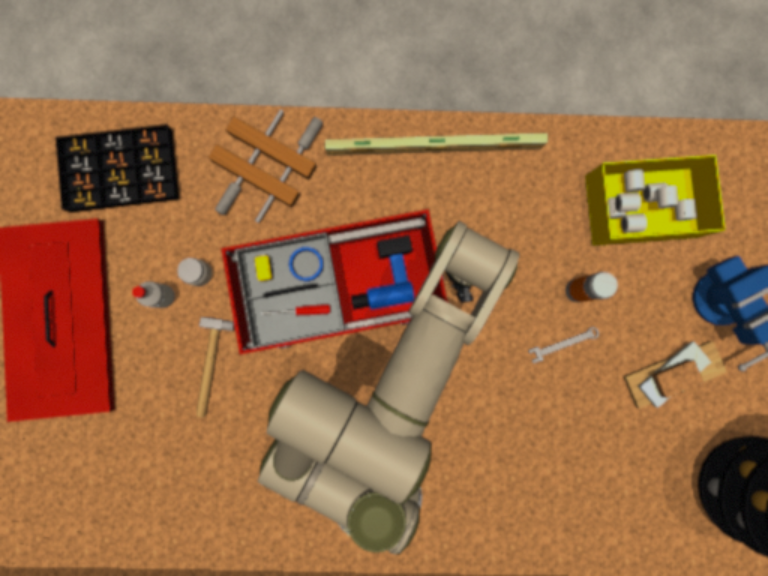

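The tray is at px (80–405, 115–455), with its tools inside. The bench items haven't moved. I'll check that it's level front to back before handing in.

```bash
python3 - <<'E'
from h import *; from rig import env
m=env.camera_model("top");im,d=env.get_image("top")
C=np.array([.5535,.111]);th=np.radians(12.3);A=np.array([[np.cos(th),-np.sin(th)],[np.sin(th),np.cos(th)]])
P=cloud(m,d).reshape(-1,3);pl=(P[:,:2]-C)@A;z=P[:,2]
q=(abs(pl[:,0])<.105)&(pl[:,1]<.205)&(pl[:,1]>.015)&(z>.12)&(z<.14)
B=np.c_[pl[q],np.ones(q.sum())];w=np.linalg.lstsq(B,z[q],rcond=None)[0];print("floor slopes",w.round(4))
q=(abs(pl[:,0])<.1)&(abs(pl[:,1]-.002)<.006)&(z>.175)&(z<.21);print("rear rim z",np.median(z[q]),q.sum())
E
```

```text
floor slopes [-9.000e-04 -1.000e-04  1.317e-01]
rear rim z 0.1863489083281133 53
```

```bash
python3 -c "
from rig import env
env.close_job()"
```

```text
the job is handed in; nothing more can be done
```

The tray is seated in its notches and the job is handed in. I pushed its trailing wall with the half-open fingertips, slowing from about 36 to 12 mm/s near the end. The push force stayed at about 5 N or less, and the tray dropped 8 mm into the notches. I then backed off and moved the arm clear, with about 11.5 s on the clock.

Last checks from the top camera:
- **Seat:** the tray is at y ≈ 0.111 m, about 3 mm short of the nominal seat. That is within the notch play and the 6 mm tolerance.
- **Height and level:** the floor dropped from 0.140 to 0.132 m, and the rim is at 0.185–0.186 m, below the box rim at 0.190 m. The floor slope is under 0.001 rad, and both leading corners are square.
- **Contents and bench:** the screwdriver, tape measure and masking tape are still in the tray. By eye, nothing on the bench had moved.
- **Robot:** it was clear of everything, with only sensor-noise force readings (under 1 N).

None of the checks failed or disagreed.

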